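# Bayonet reference plug held in a sprung test port

## Task

Take the handled plug that has two side lugs (not the plain one beside it) from its parking stand and put it in the bayonet port: lugs through the two slots, push it down against the spring, and turn it a quarter turn clockwise (seen from above) as far as it goes. The port springs back when let go, so keep the plug gripped, pressed down and turned home: the program finishes while still holding it there. Leave the plain plug and the other things on the bench where they are.

Things in the scene. Friction and masses are not known exactly. Their poses are not given: they have to be found in the camera images.
- lug_plug: plug to use, 76 mm tall, 0.12 kg, loose; origin at centre of underside, z up its axis. Steel stem 28 mm across, 0-34 mm high (lowest 5 mm tapers), rim 31 mm across to 40 mm; then a flat black handle to 76 mm, 12 mm thick along its x, 36 mm wide along y: grip across the 12 mm. Lugs on the stem along +x and -x: 9 mm wide, 10-16 mm high, out to 24 mm from the axis. Half-turn symmetric.
- plain_plug: the plug to leave alone: same size and handle but no lugs. Which of the two stands at which end of the stand changes.
- stand: fixed grey parking stand, 160 (its x) x 56 (its y) x 20 mm high, origin at the centre of its underside. Two round wells 32 mm wide, 9 mm deep, 45 mm either side of the centre along its x; the plugs stand upright in them, undersides 11 mm above the bench, each turned by some angle.
- port: fixed bayonet port: grey base 96 x 96 x 18 mm, round aluminium tower 81 mm across, top at 62 mm. Origin: centre of underside; z up. In the top a 6 mm thick ring, central hole 33 mm across, with two slots for the lugs along the port's +x and -x, 13 mm wide, reaching 26 mm from the axis. Below the ring is a sprung carrier with a 35 mm bore on which the lugs land.
- port_mouth (a point): point on the port's axis at the top face of the ring, 62 mm above the bench; axes as the port's.
- plunger (a joint): how far the plug has pressed the carrier down: 0 m at rest (lugs just landed, plug's underside 43 mm above the bench), 0.009 m at the bottom stop (34 mm). The lugs can turn under the ring only beyond 0.003 m. Springs back up: about 3.6 N at 0, 9 N at the stop.
- carrier (a joint): how far the lugs have turned the carrier clockwise seen from above: 0 rad at rest, 1.4 rad at the stop; return spring about 0.03 N m at the start, 0.14 N m at the stop. Up to 0.2 rad of play before the lugs drive it, so the plug turns 1.4 to 1.6 rad in all.
- timer: bystander: white bench timer, 47 x 68 x 66 mm, loose, behind the port; leave it.
- tape_roll: bystander: pink roll of tape lying flat, 52 mm across, 22 mm high, loose, in front of the port; leave it.
- petri: bystander: stack of petri dishes, 82 mm across, 22 mm high, loose, behind the stand; leave it.
- marker_a: bystander: marker pen lying along y, 134 mm long, 12 mm thick, loose, in front of the stand; leave it.
Things that resemble listed ones, but are neither listed nor needed, are in the scene too. What is shaped like the lug_plug but red is not meant.

How it is judged:
On the way, in this order (a step that is already met when the one before it is completed fails the run):
1. the lugged plug is lifted out of its well (height (world z) of lug_plug above 0.03 m and horizontal distance between lug_plug and port_mouth above 0.04 m), for 0.1 s.
2. it is pushed into the port through the slots, pressing the carrier down (horizontal distance between lug_plug and port_mouth below 0.005 m and angle between lug_plug's own z axis and vertical below 0.12 rad and value of joint plunger above 0.0035 m and value of joint carrier below 0.5 rad), for 0.05 s.
3. it is turned clockwise to the stop while pressed down (horizontal distance between lug_plug and port_mouth below 0.005 m and angle between lug_plug's own z axis and vertical below 0.12 rad and value of joint plunger above 0.0035 m and value of joint carrier above 1.2 rad), for 0.1 s.
At the end, for the whole second after the job is handed in: For the last second the gripper grips the lugged plug (over 2 N), in the port (axis within 5 mm, tilt under 0.12 rad, underside below 40.5 mm), still (under 20 mm/s), carrier pressed over 4.5 of 9 mm and turned over 1.2 of 1.4 rad; plain plug and bystanders within 30 mm of their start (horizontal distance between lug_plug and port_mouth below 0.005 m and angle between lug_plug's own z axis and vertical below 0.12 rad and value of joint plunger above 0.0045 m and value of joint carrier above 1.2 rad and z of lug_plug in the frame of port below 0.0405 m and contact force between the fingers and lug_plug above 2 N and linear speed of lug_plug below 0.02 m/s and distance of each of plain_plug, timer, tape_roll, petri, marker_a from where it was at the start of the episode below 0.03 m); the arm keeps its last pose, push and grip.
It fails at once if the plain plug is moved more than 30 mm or knocked over (distance of plain_plug from where it was at the start of the episode above 0.03 m or angle between plain_plug's own z axis and vertical above 0.5 rad).
It fails at once if a bystander is moved more than 30 mm (distance of any of timer, tape_roll, petri, marker_a from where it was at the start of the episode above 0.03 m).
It also fails if it takes over 54 s, if anything falls off the work surface, if the arm or the gripper's body presses on something with over 40 N, if the wrist force passes 120 N, or if a joint passes its speed limit or range.

## Robot

A 7-joint arm with a two-finger parallel gripper is mounted at the origin on a cart in front of the work surface, level with it; the furniture and walls round the work are solid. World frame = base frame: x ahead of the robot, y to its left, z up, the work surface at z = 0. Lengths are in m, angles in rad, forces in N, time in s.
With the tool pointing down it reaches from about 0.4 to 0.9 m from the base axis. Payload 5.5 kg.
Tool frame: the origin (TCP) lies midway between the tips of the shut fingers; the grasp point (between the pads) lies 19 mm behind it; z points along the fingers, y is the line along which they close (so a half turn about z gives the same grasp; the last joint's range is limited). The gripper opens to 85 mm and grips with 20 to 120 N. Pads are 22 mm wide; open, the fingers measure 114 mm over their backs; the gripper's body (76 mm by 85 mm) begins 54 mm behind the grasp point. The pads swing forward as they close: fully open they stand 13 mm farther back than shut.
Start: joints at [1.419, 0.501, -0.427, 1.55, 0.221, 1.138, -0.21], TCP at [0.262, -0.595, 0.231] pointing down, gripper open.
Joint ranges: [-2.88, 2.88], [-0.31, 2.03], [-1.54, 1.56], [0.2, 2.42], [-1.41, 4.55], [0.19, 2.02], [-2.57, 2.57]. Speed limits (rad/s): [2.57, 2.57, 3.14, 3.14, 3.14, 3.14, 3.14].

## Interface

Orientations are given as a unit quaternion [x, y, z, w].
In Python, from cell import robot gives the robot as it stands.
- The arm moves only by the tool drive_tool, never from a script. Its argument "series" is a list of rows, each an object with "offset": the shift along the tool's x, y, z in cm, a list of three; "rot": the turn, a rotation vector about the tool's x, y, z in rad, a list of three; "grip": the opening, from 0 (shut) to 1 (fully open). A call has 1 to 20 rows; each row is the pose to reach, as a shift and turn from the pose commanded when the call began, along the tool's axes at that moment; what a row does not reach only later rows make up. A row lasts 1/10 s, in which the tool goes at most 50 mm and 8.59 degrees, less where a joint would pass 70% of its speed; a pose out of reach is approached as far as the arm can. A call with a gripper value outside its range is refused whole. The fingers move at their own pace and stop on an object; "grip_force" is the grip in N (left out, the last holds). Time passes only in rows, so rows that repeat a pose let the fingers close. It gives the time, the measured TCP pose, the force, the opening and the grip force at its end, in the units of the state.
- robot.state(): the state, without advancing time (a new reading comes with each control period).
- robot.get_image(name): name is "side" or "top"; returns (picture, depth): 480x640x3 uint8, red, green, blue; 480x640 float32, m along the optical axis (not along the pixel's ray), 0 where there is no reading.
- robot.camera_info(name): a dict with "fx", "fy", "cx", "cy" (pixels), "distortion" ([k1, k2, p1, p2, k3] as OpenCV has them; the pictures are not rectified), "R" (3x3) and "t" (3): a world point X has camera coordinates R X + t. Camera axes: x right, y down, z forward; pixel columns grow to the right and rows downward; lengths in m; the calibration is good to about 2 mm. A picture is of the moment at which its call begins. camera_info takes no time and is no camera call.
- robot.finish_job(): hands the job in; it is judged then, once.
The state is a dict: "t": time; "joints": joint angles; "joint_vel": joint speeds; "effort": joint torques, N m; "position": TCP position; "tool_rot": TCP orientation; "force": force on the tool from outside, world axes, zero at the start; "wrist_torque": the same for the moment, N m; "gripper_width": finger opening in m; "grip_force": force on a finger pad.
Only numpy, scipy, OpenCV 4.12 (cv2) and the standard library are available. Lean on these libraries where they do the work, as an engineer would, in place of code of your own. Each camera call takes 0.05 s, during which the arm holds its last target. There are 200 camera calls.

## Working session

There is one attempt and no reset: what is moved stays moved. The work goes in short steps, Python scripts to look and compute and a tool call to move; the robot and the scene stay as the last step left them, time stands still between calls to the robot, and variables do not carry over. Pictures are saved under pics/ and viewed, at most 10 in all, crops included, and the job is handed in when it is done.

Besides the shell and the picture viewer there is one more tool, called as name(argument=value, ...), one argument or row to a line, values as JSON. drive_tool: Moves the arm, as the interface text tells. Its arguments: {"type":"object","properties":{"series":{"type":"array"},"grip_force":{"type":"number"}},"required":["series"]}

```bash
mkdir -p pics; cat > h.py <<'E'
import numpy as np, cv2
from cell import robot
def grab(n):
    im,d=robot.get_image(n); np.savez(f'{n}.npz',im=im,d=d); return im,d
def load(n):
    z=np.load(f'{n}.npz'); return z['im'],z['d']
def cam(n):
    c=robot.camera_info(n); K=np.array([[c['fx'],0,c['cx']],[0,c['fy'],c['cy']],[0,0,1.]])
    return K,np.array(c['distortion'],float),np.array(c['R']),np.array(c['t'])
def atz(n,uv,z):  # pixel(s)-> world on plane z
    K,D,R,t=cam(n); p=cv2.undistortPoints(np.array(uv,float).reshape(-1,1,2),K,D).reshape(-1,2)
    r=np.c_[p,np.ones(len(p))]@R; o=-R.T@t
    return o+r*((z-o[2])/r[:,2])[:,None]
def cloud(n,d):
    K,D,R,t=cam(n); v,u=np.mgrid[:480,:640]
    p=cv2.undistortPoints(np.stack([u,v],-1).reshape(-1,1,2).astype(float),K,D).reshape(-1,2)
    X=(np.c_[p,np.ones(len(p))]*d.reshape(-1,1)-t)@R
    X[d.ravel()==0]=np.nan
    return X.reshape(480,640,3)
def proj(n,X):
    K,D,R,t=cam(n); return cv2.projectPoints(np.array(X,float).reshape(-1,1,3),cv2.Rodrigues(R)[0],t,K,D)[0].reshape(-1,2)
def save(name,im,box=None,s=1):
    if box: im=im[box[1]:box[3],box[0]:box[2]]
    cv2.imwrite(f'pics/{name}.png',cv2.resize(im[:,:,::-1],None,fx=s,fy=s,interpolation=cv2.INTER_CUBIC))
E
python3 - <<'E'
from h import *
for n in('top','side'):
    im,d=grab(n); save(n+'0',im); K,D,R,t=cam(n); print(n,K[0,0],-R.T@t,R[2],(d==0).mean())
print(robot.state())
E
```

```text
top 456.06800802384186 [0.3947272  0.26559949 0.92612869] [ 0.13381754 -0.00536887 -0.99099144] 0.0040462239583333335
side 480.9691843548033 [-0.26424581  0.2389341   0.44918102] [ 0.89979715  0.03366566 -0.43500772] 0.004059244791666666
{'t': 0.1, 'joints': array([ 1.41921536,  0.50176905, -0.426814  ,  1.55133193,  0.22078329,
        1.13832005, -0.21027695]), 'joint_vel': array([ 0.00215845, -0.00076676, -0.00049184, -0.00383849,  0.00020235,
        0.00178008, -0.00067881]), 'effort': array([-1.10950877e-02, -5.70815921e+01, -5.83842561e+00, -2.81749570e+01,
        1.05475023e-02,  5.68855015e-03,  7.11652177e-06]), 'position': array([ 0.2616621 , -0.59432141,  0.2303599 ]), 'tool_rot': array([ 9.78564239e-01,  2.05939892e-01, -1.43597495e-04, -8.77263703e-04]), 'force': array([-0.53592729,  0.27178801, -0.7033343 ]), 'wrist_torque': array([-0.01508285, -0.03154292,  0.03160307]), 'grip_force': 0.0, 'gripper_width': 0.08583861804942908}
```

View pics/top0.png

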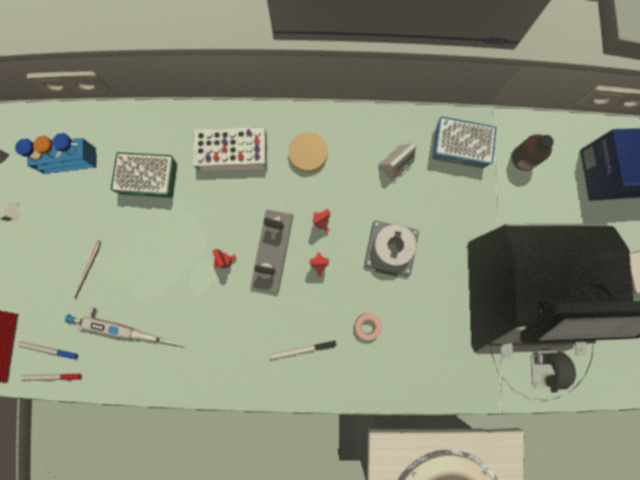

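View pics/side0.png

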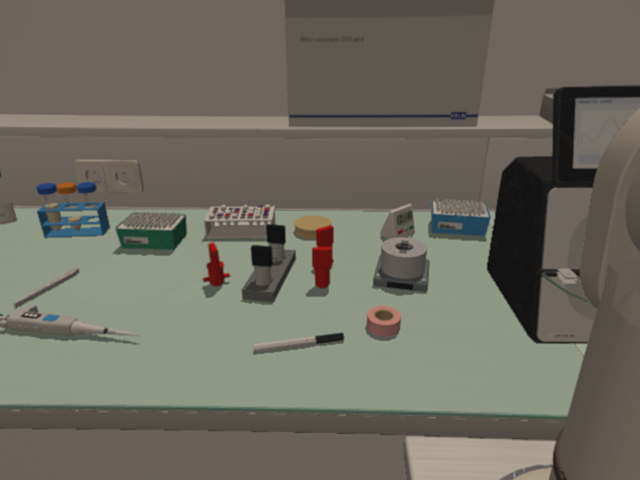

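The top view shows the grey stand at (272,250) with black-handled plugs at (274,222) and (265,270), and the port at (392,248). Red lookalikes are at (222,260), (321,220) and (318,264). Next I'll enlarge both stand plugs and the port.

```bash
python3 - <<'E'
from h import *
a,d=load('top'); b,_=load('side')
f=lambda im,x,y,w,h,s:cv2.resize(im[y:y+h,x:x+w],None,fx=s,fy=s,interpolation=cv2.INTER_CUBIC)
im=np.vstack([np.hstack([f(a,242,205,60,46,6.6),f(a,242,251,60,46,6.6)]),np.hstack([f(a,360,215,66,46,6),f(b,240,215,66,46,6)])]) if 0 else None
x=np.hstack([f(a,247,203,50,95,6),f(b,240,215,62,95,6)[:, :]])
save('stand',x)
save('port',np.hstack([f(a,360,215,64,64,6),f(b,370,230,66,64,6)]))
P=cloud('top',d); K,D,R,t=cam('top')
for uv in [(274,222),(265,270),(392,248),(545,290),(620,160),(321,218),(318,264)]: print(uv,P[uv[1],uv[0]].round(3), atz('top',uv,.076).round(3))
E
```

```text
(274, 222) [0.551 0.353 0.087] [[0.553 0.354 0.076]]
(265, 270) [0.461 0.366 0.089] [[0.462 0.368 0.076]]
(392, 248) [0.515 0.122 0.027] [[0.509 0.13  0.076]]
(545, 290) [ 0.427 -0.086  0.235] [[ 0.434 -0.168  0.076]]
(620, 160) [ 0.686 -0.315  0.122] [[ 0.703 -0.348  0.076]]
(321, 218) [0.563 0.265 0.075] [[0.563 0.265 0.076]]
(318, 264) [0.476 0.269 0.074] [[0.475 0.269 0.076]]
```

View pics/stand.png

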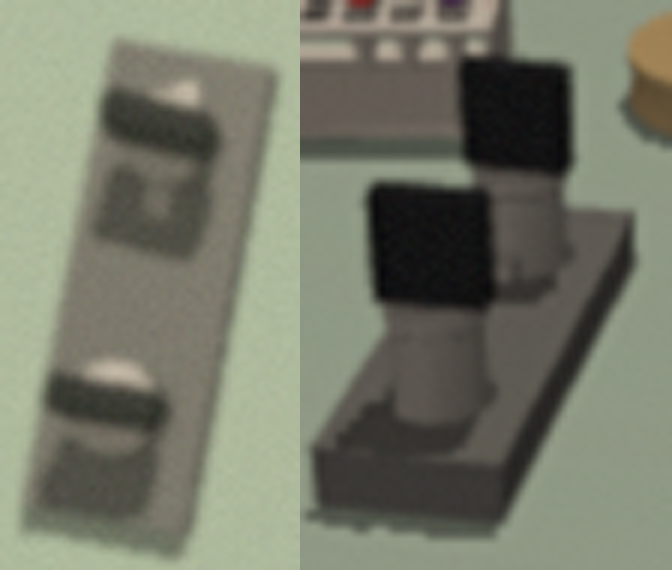

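View pics/port.png

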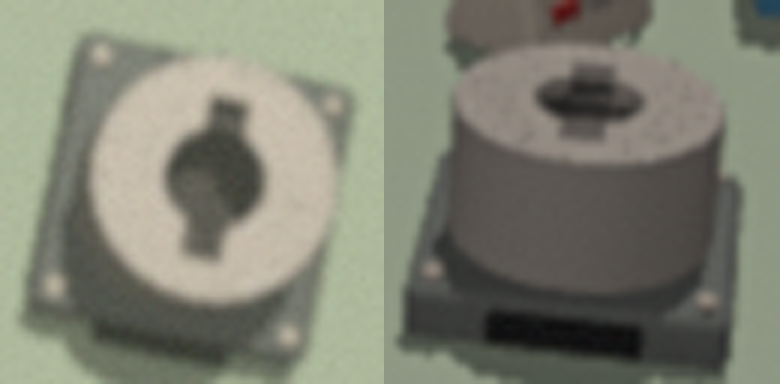

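In the stand crop (px 6x), the candidates are the far plug, top (274,222), and the near plug, top (265,270). The far one seems to show a lug bump facing the side camera at crop (520,268). I'll confirm with a contrast-stretched crop.

```bash
python3 - <<'E'
from h import *
ims={n:np.mean([robot.get_image(n)[0].astype(float) for _ in range(6)],0) for n in('side','top')}
np.savez('avg.npz',**ims)
f=lambda im,x,y,w,h,s:cv2.resize(np.clip((im[y:y+h,x:x+w]-30)*2.2,0,255).astype(np.uint8),None,fx=s,fy=s,interpolation=cv2.INTER_CUBIC)
save('lug',np.hstack([f(ims['side'],250,240,40,50,8),f(ims['side'],264,222,40,50,8)[:, :],])) if 0 else save('lug',np.vstack([np.hstack([f(ims['side'],248,250,46,36,8),f(ims['side'],264,232,46,36,8)]),np.hstack([f(ims['top'],245,255,46,36,8),f(ims['top'],255,210,46,36,8)])]))
E
```

```text
(no output)
```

View pics/lug.png

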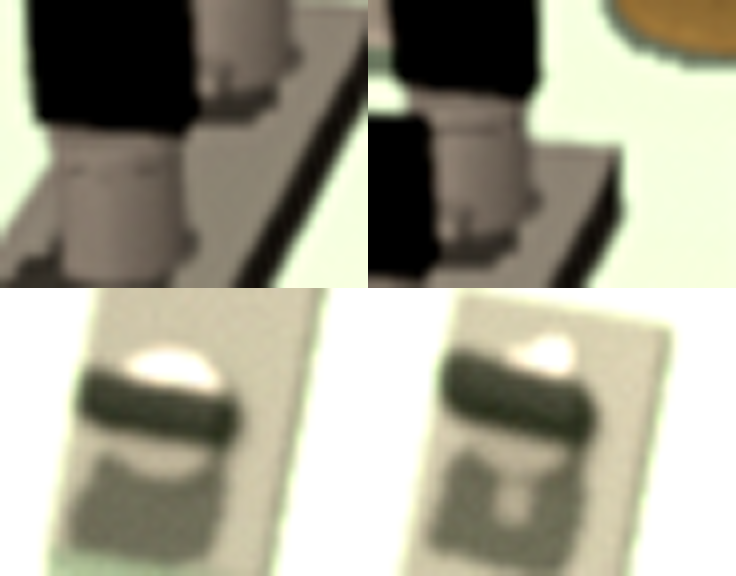

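The crop confirms it: the far plug, top (274,222), has a lug jutting out at its front (lit bar at crop (512,500)) and back (bright nub at (560,350)). The near one at (265,270) has none, so the far plug is the lug_plug. Next I'll measure the poses.

```bash
python3 - <<'E'
from h import *
im,d=load('top'); P=cloud('top',d); A=np.load('avg.npz'); g=A['top'].mean(2)
def rect(pts): 
    (c,s,a)=cv2.minAreaRect((pts*1000).astype(np.float32)); return np.round(c,1),np.round(s,1),round(a,1)
# handles: dark pixels mapped on z=.087
for n,(x0,y0,x1,y1) in {'far':(262,212,288,232),'near':(252,261,278,280)}.items():
    gg=g[y0:y1,x0:x1]; m=cv2.resize(gg,None,fx=8,fy=8,interpolation=cv2.INTER_CUBIC)
    Q=P[y0:y1,x0:x1].reshape(-1,3); q=Q[(Q[:,2]>.078)&(Q[:,2]<.1)]
    print(n,'depth rect',rect(q[:,:2]),q.mean(0).round(4),len(q))
    # plane-line fit: PCA
    w,v=np.linalg.eigh(np.cov(q[:,:2].T)); print(' pca long axis deg',np.degrees(np.arctan2(v[1,1],v[0,1])).round(1), np.sqrt(w)*1000)
# stand
q=P[205:300,245:300].reshape(-1,3); q=q[(q[:,2]>.012)&(q[:,2]<.028)]; print('stand',rect(q[:,:2]))
# port ring
Q=P[205:285,355:430].reshape(-1,3); q=Q[(Q[:,2]>.055)&(Q[:,2]<.07)]; print('ring',rect(q[:,:2]),q[:,2].mean())
h=cv2.convexHull((q[:,:2]*1000).astype(np.float32)); print(cv2.minEnclosingCircle(h))
# image: ring bright mask, dark hole on z=.062
u=g[205:285,355:430]; U=cv2.resize(u,None,fx=8,fy=8,interpolation=cv2.INTER_CUBIC)
m=(U>150)&(U<225); 
R3=A['top'][205:285,355:430]; sat=cv2.resize((R3[...,1]-R3[...,0]),None,fx=8,fy=8,interpolation=cv2.INTER_CUBIC)
m=((U>130)&(sat<5)).astype(np.uint8); n,l,st,_=cv2.connectedComponentsWithStats(m); k=1+st[1:,4].argmax(); m=(l==k).astype(np.uint8)
cs,hi=cv2.findContours(m,cv2.RETR_CCOMP,cv2.CHAIN_APPROX_NONE)
cs=sorted(cs,key=cv2.contourArea)[::-1][:2]
for c in cs:
    uv=(c.reshape(-1,2)+.5)/8-.5+[355,205]; W=atz('top',uv,.062)[:,:2]*1000
    print('contour',len(c),cv2.fitEllipse(W.astype(np.float32)),'mec',cv2.minEnclosingCircle(W.astype(np.float32)),rect(W/1000))
np.save('hole.npy',W)
print(proj('top',[[0.55,0.355,.087]]))
E
```

```text
far depth rect (array([550.8, 356.9]), array([35.9, 12.5]), 77.3) [0.5501 0.3568 0.086 ] 128
 pca long axis deg 76.5 [ 3.62072873 10.25871224]
near depth rect (array([463.5, 370.6]), array([34.8, 12.2]), 82.1) [0.4631 0.3704 0.0868] 127
 pca long axis deg 81.4 [ 3.52755968 10.12234833]
stand (array([507.3, 363.9]), array([ 56.8, 158.9]), 80.8)
ring (array([517.6, 121.4]), array([79.2, 78. ]), 49.7) 0.06164913657786863
((517.4170532226562, 121.38648223876953), 40.739925384521484)
contour 1058 ((519.2943115234375, 120.32051849365234), (80.43338012695312, 84.5752944946289), 29.562082290649414) mec ((521.1102905273438, 116.9821548461914), 45.64582824707031) (array([518.4, 121.2]), array([81.2, 80.6]), 74.3)
contour 510 ((518.16259765625, 121.25057983398438), (29.74270248413086, 48.078819274902344), 79.4706039428711) mec ((518.1126708984375, 121.50657653808594), 26.186227798461914) (array([518.2, 121.2]), array([32.2, 49.3]), 52.3)
[[272.94646848 222.64919819]]
```

```bash
cat >> h.py <<'E'
from scipy.spatial.transform import Rotation as Rt
def down(yaw_y):  # tool y at azimuth yaw_y deg, z down
    a=np.radians(yaw_y); y=np.array([np.cos(a),np.sin(a),0]); z=np.array([0,0,-1.]); return Rt.from_matrix(np.c_[np.cross(y,z),y,z])
def rel(p,yaw,p0=None,R0=None):
    s=robot.state(); p0=s['position'] if p0 is None else np.array(p0); R0=R0 or Rt.from_quat(s['tool_rot'])
    return ((R0.inv().apply(np.array(p)-p0))*100).round(2).tolist(), (R0.inv()*down(yaw)).as_rotvec().round(3).tolist()
def yawy():
    y=Rt.from_quat(robot.state()['tool_rot']).as_matrix(); return np.degrees(np.arctan2(y[1,1],y[0,1])), y[:,2]
E
python3 - <<'E'
from h import *
im,d=load('top'); P=cloud('top',d)
for r in [(465,220,640,355),(270,0,540,50),(0,0,640,110)]:
    Q=P[r[1]:r[3],r[0]:r[2]].reshape(-1,3); Q=Q[Q[:,2]>.15]; print(r,np.nanmin(Q,0).round(2) if len(Q) else 0,np.nanmax(Q,0).round(2) if len(Q) else 0)
W=np.load('hole.npy'); m=np.zeros((800,800),np.uint8); cv2.fillPoly(m,[((W-[478,81])*10).astype(int).reshape(-1,1,2)],1)
M=cv2.moments(m,True); print('hole c',M['m10']/M['m00']/10+478,M['m01']/M['m00']/10+81,'ang',np.degrees(.5*np.arctan2(2*M['mu11'],M['mu20']-M['mu02'])))
Q=P[205:290,350:430].reshape(-1,3); q=Q[(Q[:,2]>.010)&(Q[:,2]<.026)]; print('base',cv2.minAreaRect((q[:,:2]*1000).astype(np.float32)))
p=[.262,-.595,.231]; R0=Rt.from_quat([9.78564239e-01,2.05939892e-01,-1.43597495e-04,-8.77263703e-04])
print(yawy())
for q,y in [((.262,-.595,.53),-66),((.545,-.355,.53),-50),((.65,0,.5),-30),((.5512,.3569,.25),-13)]: print(rel(q,y,p,R0))
E
```

```text
(465, 220, 640, 355) [ 0.32 -0.24  0.15] [ 0.54 -0.03  0.36]
(270, 0, 540, 50) [ 0.84 -0.13  0.2 ] [0.93 0.36 0.34]
(0, 0, 640, 110) [ 0.83 -0.36  0.15] [0.98 0.91 0.34]
hole c 518.135632304038 121.18699572446556 ang -10.591187494419195
base ((515.2076416015625, 121.83233642578125), (96.87139892578125, 100.88758850097656), 78.81056213378906)
(np.float64(-66.23402448361853), array([ 5.47595460e-05, -8.32550908e-05, -9.99999995e-01]))
([0.0, -0.05, -29.9], [-0.002, -0.0, -0.004])
([35.58, -10.61, -29.88], [-0.002, -0.0, -0.283])
([59.49, -38.86, -26.83], [-0.002, -0.001, -0.632])
([64.83, -75.46, -1.76], [-0.002, -0.001, -0.929])
```

drive_tool(
  series=[
    {"offset":[0,0,-10],"rot":[0,0,0],"grip":0.6},
    {"offset":[0,0,-20],"rot":[0,0,0],"grip":0.6},
    {"offset":[0,0,-30],"rot":[0,0,0],"grip":0.6},
    {"offset":[0,0,-30],"rot":[0,0,0],"grip":0.6},
    {"offset":[0,0,-30],"rot":[0,0,0],"grip":0.6},
    {"offset":[0,0,-30],"rot":[0,0,0],"grip":0.6},
    {"offset":[35.6,-10.6,-30],"rot":[0,0,-0.28],"grip":0.6},
    {"offset":[35.6,-10.6,-30],"rot":[0,0,-0.28],"grip":0.6},
    {"offset":[35.6,-10.6,-30],"rot":[0,0,-0.28],"grip":0.6},
    {"offset":[35.6,-10.6,-30],"rot":[0,0,-0.28],"grip":0.6},
    {"offset":[35.6,-10.6,-30],"rot":[0,0,-0.28],"grip":0.6},
    {"offset":[35.6,-10.6,-30],"rot":[0,0,-0.28],"grip":0.6},
    {"offset":[35.6,-10.6,-30],"rot":[0,0,-0.28],"grip":0.6},
    {"offset":[35.6,-10.6,-30],"rot":[0,0,-0.28],"grip":0.6},
    {"offset":[35.6,-10.6,-30],"rot":[0,0,-0.28],"grip":0.6},
  ],
)

```text
t: 2.2
position: [0.5482, -0.3495, 0.5309]
tool_rot: [0.939, 0.344, 0.001, -0.001]
force: [-0.0, 0.2, -0.0]
gripper_width: 0.0512
grip_force: 0.0
```

```bash
python3 - <<'E'
from h import *
s=robot.state(); print(s['t'],s['joints'].round(3),s['position'],yawy(),s['gripper_width'])
for q,y in [((.65,0,.53),-30),((.5512,.3569,.28),-13)]: print(rel(q,y))
E
```

```text
2.2 [ 0.893  0.428 -0.614  1.025  0.243  1.755 -0.499] [ 0.54824861 -0.3494928   0.53088746] (np.float64(-49.70853176404355), array([ 8.35943916e-04,  2.54215616e-03, -9.99996419e-01])) 0.051245270903346615
([30.36, -20.08, 0.19], [-0.001, -0.002, -0.344])
([45.85, -53.66, 25.27], [-0.001, -0.003, -0.641])
```

drive_tool(
  series=[
    {"offset":[30,-20,0],"rot":[0,0,-0.34],"grip":0.6},
    {"offset":[30,-20,0],"rot":[0,0,-0.34],"grip":0.6},
    {"offset":[30,-20,0],"rot":[0,0,-0.34],"grip":0.6},
    {"offset":[30,-20,0],"rot":[0,0,-0.34],"grip":0.6},
    {"offset":[30,-20,0],"rot":[0,0,-0.34],"grip":0.6},
    {"offset":[30,-20,0],"rot":[0,0,-0.34],"grip":0.6},
    {"offset":[30,-20,0],"rot":[0,0,-0.34],"grip":0.6},
    {"offset":[45.85,-53.7,25],"rot":[0,0,-0.64],"grip":0.6},
    {"offset":[45.85,-53.7,25],"rot":[0,0,-0.64],"grip":0.6},
    {"offset":[45.85,-53.7,25],"rot":[0,0,-0.64],"grip":0.6},
    {"offset":[45.85,-53.7,25],"rot":[0,0,-0.64],"grip":0.6},
    {"offset":[45.85,-53.7,25],"rot":[0,0,-0.64],"grip":0.6},
    {"offset":[45.85,-53.7,25],"rot":[0,0,-0.64],"grip":0.6},
    {"offset":[45.85,-53.7,25],"rot":[0,0,-0.64],"grip":0.6},
    {"offset":[45.85,-53.7,25],"rot":[0,0,-0.64],"grip":0.6},
    {"offset":[45.85,-53.7,25],"rot":[0,0,-0.64],"grip":0.6},
    {"offset":[45.85,-53.7,25],"rot":[0,0,-0.64],"grip":0.6},
    {"offset":[45.85,-53.7,25],"rot":[0,0,-0.64],"grip":0.6},
    {"offset":[45.85,-53.7,25],"rot":[0,0,-0.64],"grip":0.6},
    {"offset":[45.85,-53.7,25],"rot":[0,0,-0.64],"grip":0.6},
  ],
)

```text
t: 4.2
position: [0.5556, 0.3495, 0.2824]
tool_rot: [0.787, 0.617, 0.001, 0.001]
force: [-1.1, 0.1, 0.6]
gripper_width: 0.0515
grip_force: 0.0
```

```bash
python3 - <<'E'
from h import *
s=robot.state(); print(s['t'],s['joints'].round(3),s['position'],yawy(),s['gripper_width'])
for q,y in [((.5512,.3569,.12),-13),((.5512,.3569,.053),-13),((.518,.1212,.15),-103)]: print(rel(q,y))
E
```

```text
4.2 [-0.045  0.566 -0.836  1.467  0.428  1.296 -1.158] [0.55555095 0.34951678 0.28244253] (np.float64(-13.743170487929596), array([ 2.27054587e-03, -3.10517221e-04, -9.99997374e-01])) 0.05150901851395807
([0.61, -0.64, 16.24], [0.002, -0.0, -0.013])
([0.61, -0.65, 22.94], [0.002, -0.0, -0.013])
([-23.07, 1.75, 13.24], [0.002, -0.002, 1.558])
```

drive_tool(
  series=[
    {"offset":[0,0,0],"rot":[0,0,-0.15],"grip":0.6},
    {"offset":[0,0,0],"rot":[0,0,-0.3],"grip":0.6},
    {"offset":[0,0,0],"rot":[0,0,-0.45],"grip":0.6},
    {"offset":[0,0,0],"rot":[0,0,-0.6],"grip":0.6},
    {"offset":[0,0,0],"rot":[0,0,-0.75],"grip":0.6},
    {"offset":[0,0,0],"rot":[0,0,-0.9],"grip":0.6},
    {"offset":[0,0,0],"rot":[0,0,-1.05],"grip":0.6},
    {"offset":[0,0,0],"rot":[0,0,-1.2],"grip":0.6},
    {"offset":[0,0,0],"rot":[0,0,-1.35],"grip":0.6},
    {"offset":[0,0,0],"rot":[0,0,-1.5],"grip":0.6},
    {"offset":[0,0,0],"rot":[0,0,-1.65],"grip":0.6},
    {"offset":[0,0,0],"rot":[0,0,-1.8],"grip":0.6},
    {"offset":[0,0,0],"rot":[0,0,-1.95],"grip":0.6},
    {"offset":[0,0,0],"rot":[0,0,-2.1],"grip":0.6},
    {"offset":[0,0,0],"rot":[0,0,-2.25],"grip":0.6},
    {"offset":[0,0,0],"rot":[0,0,-2.4],"grip":0.6},
    {"offset":[0,0,0],"rot":[0,0,-2.55],"grip":0.6},
    {"offset":[0,0,0],"rot":[0,0,-2.7],"grip":0.6},
    {"offset":[0,0,0],"rot":[0,0,-2.85],"grip":0.6},
    {"offset":[0,0,0],"rot":[0,0,-3.0],"grip":0.6},
  ],
)

```text
t: 6.2
position: [0.5553, 0.3496, 0.282]
tool_rot: [-0.563, 0.827, -0.001, 0.0]
force: [0.4, -0.1, -0.6]
gripper_width: 0.0508
grip_force: 0.0
```

drive_tool(
  series=[
    {"offset":[0,0,0],"rot":[0,0,-0.14],"grip":0.6},
    {"offset":[0,0,5],"rot":[0,0,-0.14],"grip":0.6},
    {"offset":[0,0,10],"rot":[0,0,-0.14],"grip":0.6},
    {"offset":[0,0,13],"rot":[0,0,-0.14],"grip":0.6},
    {"offset":[0,0,14],"rot":[0,0,-0.14],"grip":0.6},
    {"offset":[0,0,14],"rot":[0,0,-0.14],"grip":0.6},
    {"offset":[0,0,14],"rot":[0,0,-0.14],"grip":0.6},
    {"offset":[0,0,14],"rot":[0,0,-0.14],"grip":0.6},
  ],
)

```text
t: 7.0
position: [0.5545, 0.3525, 0.144]
tool_rot: [-0.618, 0.786, -0.0, 0.002]
force: [-1.1, -0.3, 0.4]
gripper_width: 0.0515
grip_force: 0.0
```

```bash
python3 - <<'E'
from h import *
s=robot.state(); print(s['t'],s['joints'].round(3),s['position'],yawy(),s['gripper_width'])
for q,y in [((.5512,.3569,.053),167)]: print(rel(q,y))
im,d=grab('side'); 
c=proj('side',[[.551,.357,.08]])[0].astype(int); x,y=c-[50,60]; a=im[y:y+100,x:x+100]
im,d=grab('top'); c=proj('top',[[.551,.357,.09]])[0].astype(int); x,y=c-[50,50]; b=im[y:y+100,x:x+100]
save('near1',np.hstack([a,b]),None,4)
E
```

```text
7.0 [ 0.171  1.023 -1.34   1.592  1.017  1.36   1.607] [0.55454095 0.35253185 0.14396921] (np.float64(166.35060612503273), array([ 0.00288905,  0.00219296, -0.99999342])) 0.051475468910550035
([-0.32, 0.45, 9.1], [-0.002, 0.003, -0.011])
```

View pics/near1.png

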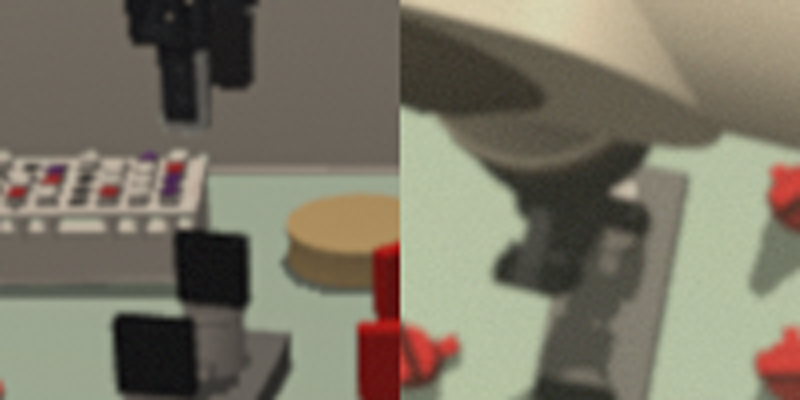

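drive_tool(
  series=[
    {"offset":[-0.3,0.45,2],"rot":[0,0,-0.01],"grip":0.6},
    {"offset":[-0.3,0.45,4],"rot":[0,0,-0.01],"grip":0.6},
    {"offset":[-0.3,0.45,4],"rot":[0,0,-0.01],"grip":0.6},
    {"offset":[-0.3,0.45,4],"rot":[0,0,-0.01],"grip":0.6},
  ],
)

```text
t: 7.5
position: [0.5492, 0.3553, 0.1001]
tool_rot: [-0.622, 0.783, 0.0, -0.001]
force: [-1.0, 0.5, 0.7]
gripper_width: 0.0513
grip_force: 0.0
```

```bash
python3 - <<'E'
from h import *
s=robot.state(); print(s['t'],s['joints'].round(3),s['position'],yawy(),s['gripper_width'])
for q,y in [((.5512,.3569,.054),167)]: print(rel(q,y))
E
```

```text
7.5 [ 0.152  1.067 -1.299  1.619  1.06   1.311  1.586] [0.54920087 0.35525502 0.1000596 ] (np.float64(166.97546141336156), array([-0.00181321, -0.00108264, -0.99999777])) 0.05128467394934324
([-0.21, -0.16, 4.61], [0.002, -0.001, -0.0])
```

drive_tool(
  series=[
    {"offset":[-0.2,-0.1,2],"rot":[0,0,0],"grip":0.6},
    {"offset":[-0.2,-0.1,4],"rot":[0,0,0],"grip":0.6},
    {"offset":[-0.2,-0.1,4.6],"rot":[0,0,0],"grip":0.6},
    {"offset":[-0.2,-0.1,4.6],"rot":[0,0,0],"grip":0.6},
    {"offset":[-0.2,-0.1,4.6],"rot":[0,0,0],"grip":0.6},
  ],
)

```text
t: 8.0
position: [0.5511, 0.3576, 0.0554]
tool_rot: [-0.622, 0.783, 0.0, -0.0]
force: [1.2, 0.2, 0.2]
gripper_width: 0.0513
grip_force: 0.0
```

```bash
python3 - <<'E'
from h import *
s=robot.state(); print(s['t'],s['position'],yawy(),s['gripper_width'],s['force'])
for q,y in [((.5512,.3569,.054),167)]: print(rel(q,y))
E
```

```text
8.0 [0.55109645 0.35762062 0.05536678] (np.float64(166.96656914333167), array([-3.40920505e-04,  4.21825086e-04, -9.99999853e-01])) 0.05129706920387558 [1.21127583 0.19092885 0.17040982]
([0.07, -0.03, 0.14], [0.0, 0.0, -0.001])
```

Spot on. Next: close, then lift.

drive_tool(
  series=[
    {"offset":[0,0,0.1],"rot":[0,0,0],"grip":0},
    {"offset":[0,0,0.1],"rot":[0,0,0],"grip":0},
    {"offset":[0,0,0.1],"rot":[0,0,0],"grip":0},
    {"offset":[0,0,0.1],"rot":[0,0,0],"grip":0},
    {"offset":[0,0,0.1],"rot":[0,0,0],"grip":0},
    {"offset":[0,0,0.1],"rot":[0,0,0],"grip":0},
    {"offset":[0,0,0.1],"rot":[0,0,0],"grip":0},
    {"offset":[0,0,0.1],"rot":[0,0,0],"grip":0},
  ],
  grip_force=70,
)

```text
t: 8.8
position: [0.5515, 0.3577, 0.055]
tool_rot: [-0.622, 0.783, -0.0, 0.0]
force: [0.4, -0.5, 5.4]
gripper_width: 0.0114
grip_force: 68.8
```

drive_tool(
  series=[
    {"offset":[0,0,-1],"rot":[0,0,0],"grip":0},
    {"offset":[0,0,-3],"rot":[0,0,0],"grip":0},
    {"offset":[0,0,-7],"rot":[0,0,0],"grip":0},
    {"offset":[0,0,-11],"rot":[0,0,0],"grip":0},
    {"offset":[0,0,-12],"rot":[0,0,0],"grip":0},
    {"offset":[0,0,-12],"rot":[0,0,0],"grip":0},
    {"offset":[0,0,-12],"rot":[0,0,0],"grip":0},
  ],
)

```text
t: 9.5
position: [0.5511, 0.3567, 0.1737]
tool_rot: [-0.622, 0.783, -0.001, -0.0]
force: [-0.6, 0.1, -2.0]
gripper_width: 0.0109
grip_force: 68.2
```

```bash
python3 - <<'E'
from h import *
s=robot.state(); print(s['t'],s['joints'].round(3),s['position'],yawy(),s['gripper_width'],s['grip_force'],s['force'])
for q,y in [((.518,.1212,.172),169.3)]: print(rel(q,y))
E
```

```text
9.5 [ 0.166  0.994 -1.365  1.567  0.984  1.402  1.626] [0.55111937 0.35669953 0.17370489] (np.float64(166.95725414718558), array([-7.80216808e-05, -1.36148531e-03, -9.99999070e-01])) 0.010934926797501375 68.2036828994751 [-0.63705529  0.07919532 -1.95626058]
([23.69, -2.09, 0.2], [-0.0, -0.001, -0.041])
```

drive_tool(
  series=[
    {"offset":[5,-0.4,0],"rot":[0,0,-0.02],"grip":0},
    {"offset":[10,-0.9,0],"rot":[0,0,-0.04],"grip":0},
    {"offset":[14,-1.2,0],"rot":[0,0,-0.04],"grip":0},
    {"offset":[18,-1.6,0],"rot":[0,0,-0.04],"grip":0},
    {"offset":[22,-1.9,0.2],"rot":[0,0,-0.04],"grip":0},
    {"offset":[23.7,-2.1,0.2],"rot":[0,0,-0.04],"grip":0},
    {"offset":[23.7,-2.1,0.2],"rot":[0,0,-0.04],"grip":0},
    {"offset":[23.7,-2.1,0.2],"rot":[0,0,-0.04],"grip":0},
    {"offset":[23.7,-2.1,0.2],"rot":[0,0,-0.04],"grip":0},
  ],
)

```text
t: 10.4
position: [0.5178, 0.1229, 0.1719]
tool_rot: [-0.638, 0.77, 0.001, -0.0]
force: [-0.7, 0.2, -0.6]
gripper_width: 0.0113
grip_force: 68.5
```

```bash
python3 - <<'E'
from h import *
s=robot.state(); print(s['t'],s['joints'].round(3),s['position'],yawy(),s['gripper_width'],s['force'])
print(rel((.518,.1212,.122),169.3))
ims=[robot.get_image('side')[0].astype(float) for _ in range(4)]; im=np.mean(ims,0)
im2=np.clip((im-10)*1.6,0,255).astype(np.uint8)
def cross(im,P,c=(0,255,0)):
    p=proj('side',[P])[0]; print(P,p.round(1)); return p
tp=s['position']; 
c=proj('side',[[tp[0],tp[1],.11]])[0].astype(int); x0,y0=c-[45,60]
S=6; b=cv2.resize(im2[y0:y0+100,x0:x0+90],None,fx=S,fy=S,interpolation=cv2.INTER_CUBIC)
# overlay expected axis of plug & port
for Pt,col in [((tp[0],tp[1],z),(0,255,0)) for z in np.arange(.13,.17,.003)]+[((.518,.1212,z),(255,0,0)) for z in np.arange(.0,.064,.003)]:
    u=(proj('side',[Pt])[0]-[x0,y0]+.5)*S; cv2.circle(b,tuple(u.astype(int)),1,col,-1)
save('align',b)
E
```

```text
10.4 [ 0.708  0.899 -1.484  1.885  0.938  1.311  1.894] [0.51775027 0.12294549 0.1719039 ] (np.float64(169.3473913989804), array([-7.70434045e-04,  8.64852014e-04, -9.99999329e-01])) 0.011285042887621053 [-0.71558578  0.20141812 -0.57219765]
([0.17, -0.06, 4.99], [0.001, 0.001, 0.001])
```

View pics/align.png

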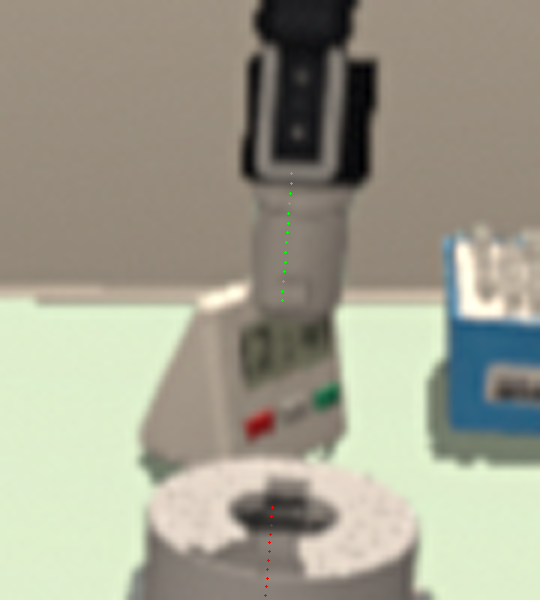

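Relative to its nominal position, the stem is about 1 mm right of the port axis in the side view, and the arm sits 1.7 mm to the left, so they nearly cancel. I'll descend to just above lug height.

drive_tool(
  series=[
    {"offset":[0.05,0,2],"rot":[0,0,0],"grip":0},
    {"offset":[0.05,0,4],"rot":[0,0,0],"grip":0},
    {"offset":[0.05,0,5.5],"rot":[0,0,0],"grip":0},
    {"offset":[0.05,0,6.2],"rot":[0,0,0],"grip":0},
    {"offset":[0.05,0,6.6],"rot":[0,0,0],"grip":0},
    {"offset":[0.05,0,7.0],"rot":[0,0,0],"grip":0},
    {"offset":[0.05,0,7.2],"rot":[0,0,0],"grip":0},
    {"offset":[0.05,0,7.2],"rot":[0,0,0],"grip":0},
  ],
)

```text
t: 11.4
position: [0.5183, 0.1213, 0.1005]
tool_rot: [-0.638, 0.77, -0.0, 0.0]
force: [0.0, -0.3, -0.6]
gripper_width: 0.0113
grip_force: 68.5
```

```bash
python3 - <<'E'
from h import *
s=robot.state(); print(s['t'],s['joints'].round(3),s['position'],yawy(),s['wrist_torque'],s['force'])
im=np.mean([robot.get_image('side')[0].astype(float) for _ in range(4)],0); im2=np.clip((im-10)*1.6,0,255).astype(np.uint8)
c=proj('side',[[.518,.1212,.08]])[0].astype(int); x,y=c-[35,35]; a=im2[y:y+70,x:x+70]
im=np.mean([robot.get_image('top')[0].astype(float) for _ in range(4)],0); im2=np.clip((im-10)*1.4,0,255).astype(np.uint8)
c=proj('top',[[.518,.1212,.08]])[0].astype(int); x,y=c-[35,35]; b=im2[y:y+70,x:x+70]
save('enter',np.hstack([a,b]),None,5.5)
E
```

```text
11.4 [ 0.664  0.969 -1.379  1.934  1.042  1.215  1.841] [0.51829007 0.12131216 0.10047559] (np.float64(169.24782613769477), array([ 3.95497920e-04,  8.46468399e-05, -9.99999918e-01])) [ 0.015464   -0.00601633  0.0588537 ] [ 0.04619295 -0.26461864 -0.6450306 ]
```

View pics/enter.png

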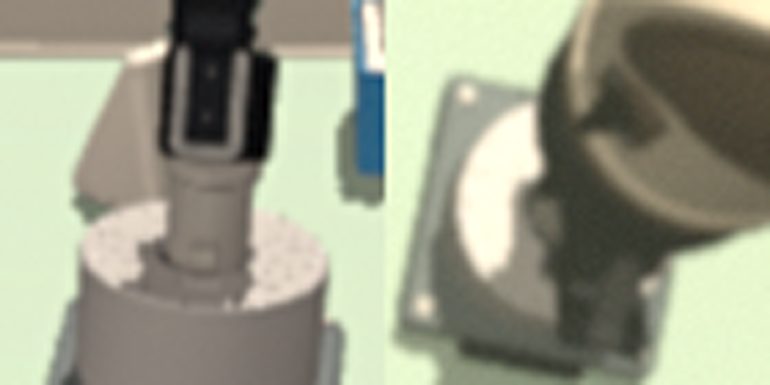

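Stem is in the hole with no contact force, about 1 mm right (−y) of centre; I'll correct while descending.

drive_tool(
  series=[
    {"offset":[-0.1,0,0],"rot":[0,0,0],"grip":0},
    {"offset":[-0.1,0,0.3],"rot":[0,0,0],"grip":0},
    {"offset":[-0.1,0,0.6],"rot":[0,0,0],"grip":0},
    {"offset":[-0.1,0,0.8],"rot":[0,0,0],"grip":0},
    {"offset":[-0.1,0,1.0],"rot":[0,0,0],"grip":0},
    {"offset":[-0.1,0,1.0],"rot":[0,0,0],"grip":0},
  ],
  grip_force=90,
)

```text
t: 12.4
position: [0.5181, 0.1222, 0.0899]
tool_rot: [-0.638, 0.77, 0.0, -0.0]
force: [-0.6, -0.2, -0.4]
gripper_width: 0.0109
grip_force: 90.6
```

```bash
python3 - <<'E'
from h import *
s=robot.state(); print(s['t'],s['position'],yawy(),s['wrist_torque'],s['force'])
E
```

```text
12.4 [0.5181135  0.12216614 0.08993607] (np.float64(169.25325260389465), array([-5.21634013e-04, -1.05059923e-04, -9.99999858e-01])) [ 0.00268354  0.01190053 -0.00468375] [-0.57404083 -0.15146852 -0.40638913]
```

The lugs have passed the ring top freely. Next I'll press down.

drive_tool(
  series=[
    {"offset":[0,0,0.3],"rot":[0,0,0],"grip":0},
    {"offset":[0,0,0.6],"rot":[0,0,0],"grip":0},
    {"offset":[0,0,0.8],"rot":[0,0,0],"grip":0},
    {"offset":[0,0,0.95],"rot":[0,0,0],"grip":0},
    {"offset":[0,0,0.95],"rot":[0,0,0],"grip":0},
    {"offset":[0,0,0.95],"rot":[0,0,0],"grip":0},
  ],
)

```text
t: 13.0
position: [0.5186, 0.1224, 0.0812]
tool_rot: [-0.638, 0.77, -0.0, 0.0]
force: [-0.7, -0.2, 4.1]
gripper_width: 0.0113
grip_force: 91.8
```

```bash
python3 - <<'E'
from h import *
s=robot.state(); print(s['t'],s['joints'].round(2),s['position'],yawy(),s['wrist_torque'],s['force'])
E
```

```text
13.0 [ 0.65  0.99 -1.35  1.94  1.07  1.19  1.82] [0.51857703 0.12240711 0.08116927] (np.float64(169.25420193376965), array([ 6.38761751e-04,  1.95782164e-04, -9.99999777e-01])) [-0.02628307  0.10485943  0.09961502] [-0.67465583 -0.15718168  4.09325934]
```

drive_tool(
  series=[
    {"offset":[0,0,0.1],"rot":[0,0,0],"grip":0},
    {"offset":[0,0,0.2],"rot":[0,0,0],"grip":0},
    {"offset":[0,0,0.2],"rot":[0,0,0],"grip":0},
    {"offset":[0,0,0.2],"rot":[0,0,0],"grip":0},
  ],
)

```text
t: 13.4
position: [0.5186, 0.1224, 0.0791]
tool_rot: [-0.638, 0.77, -0.0, 0.0]
force: [-0.7, -1.4, 5.8]
gripper_width: 0.0107
grip_force: 91.9
```

```bash
python3 - <<'E'
from h import *
for _ in range(4):
    s=robot.state(); print(s['t'],s['position'],s['force']); robot.get_image('side')
E
```

```text
13.4 [0.51856869 0.1224174  0.07910643] [-0.65314329 -1.39776069  5.84179793]
13.45 [0.51855787 0.12242363 0.07911926] [-0.48105763 -1.12105574  5.54393616]
13.5 [0.51858814 0.12241226 0.07914474] [-1.12117643  0.09847784  5.63461243]
13.55 [0.51853471 0.1224246  0.07910076] [ 0.12948466 -0.48632391  5.8832745 ]
```

drive_tool(
  series=[
    {"offset":[0,0,0.1],"rot":[0,0,0],"grip":0},
    {"offset":[0,0,0.2],"rot":[0,0,0],"grip":0},
    {"offset":[0,0,0.2],"rot":[0,0,0],"grip":0},
  ],
)

```text
t: 13.9
position: [0.5186, 0.1225, 0.0778]
tool_rot: [-0.638, 0.77, -0.0, 0.0]
force: [-1.3, -1.4, 11.6]
gripper_width: 0.0107
grip_force: 93.2
```

```bash
python3 - <<'E'
from h import *
F=[]
for _ in range(4):
    s=robot.state(); F.append(s['force']); robot.get_image('side')
print(s['t'],s['position'],np.mean(F,0))
E
```

```text
14.05 [0.51862227 0.12249667 0.07780363] [-1.64321999 -1.57267769 11.30829977]
```

The bottom stop is confirmed at TCP z 0.078. I'll back off 1 mm and turn clockwise.

drive_tool(
  series=[
    {"offset":[0,0,-0.1],"rot":[0,0,0.05],"grip":0},
    {"offset":[0,0,-0.1],"rot":[0,0,0.15],"grip":0},
    {"offset":[0,0,-0.1],"rot":[0,0,0.25],"grip":0},
    {"offset":[0,0,-0.1],"rot":[0,0,0.35],"grip":0},
    {"offset":[0,0,-0.1],"rot":[0,0,0.45],"grip":0},
    {"offset":[0,0,-0.1],"rot":[0,0,0.55],"grip":0},
    {"offset":[0,0,-0.1],"rot":[0,0,0.65],"grip":0},
    {"offset":[0,0,-0.1],"rot":[0,0,0.75],"grip":0},
    {"offset":[0,0,-0.1],"rot":[0,0,0.75],"grip":0},
  ],
)

```text
t: 15.0
position: [0.5194, 0.1219, 0.0785]
tool_rot: [-0.31, 0.951, -0.001, 0.001]
force: [1.0, -0.9, 7.1]
gripper_width: 0.0105
grip_force: 92.1
```

```bash
python3 - <<'E'
from h import *
F=[];T=[]
for _ in range(4):
    s=robot.state(); F.append(s['force']);T.append(s['wrist_torque']); robot.get_image('side')
print(s['t'],s['joints'].round(2),s['position'],yawy(),np.mean(F,0),np.mean(T,0))
E
```

```text
15.15 [ 0.61  0.89 -1.24  1.94  0.98  1.09  1.13] [0.51938321 0.12186725 0.07837125] (np.float64(126.26614498426356), array([ 2.02061792e-03, -6.28023423e-04, -9.99997761e-01])) [ 0.95419008 -1.2233832   6.43215361] [-0.29529545 -0.18562165  0.08848108]
```

drive_tool(
  series=[
    {"offset":[0,0,0],"rot":[0,0,0.1],"grip":0},
    {"offset":[0,0,0],"rot":[0,0,0.2],"grip":0},
    {"offset":[0,0,0],"rot":[0,0,0.3],"grip":0},
    {"offset":[0,0,0],"rot":[0,0,0.4],"grip":0},
    {"offset":[0,0,0],"rot":[0,0,0.5],"grip":0},
    {"offset":[0,0,0],"rot":[0,0,0.6],"grip":0},
    {"offset":[0,0,0],"rot":[0,0,0.7],"grip":0},
    {"offset":[0,0,0],"rot":[0,0,0.75],"grip":0},
    {"offset":[0,0,0],"rot":[0,0,0.75],"grip":0},
  ],
)

```text
t: 16.1
position: [0.5201, 0.1206, 0.0785]
tool_rot: [0.06, 0.998, -0.001, 0.002]
force: [2.5, -3.0, 6.0]
gripper_width: 0.0106
grip_force: 92.0
```

```bash
python3 - <<'E'
from h import *
F=[];T=[]
for _ in range(4):
    s=robot.state(); F.append(s['force']);T.append(s['wrist_torque']); robot.get_image('side')
print(s['t'],s['joints'].round(2),s['position'],yawy(),np.mean(F,0),np.mean(T,0))
E
```

```text
16.25 [ 0.55  0.79 -1.12  1.94  0.87  0.99  0.46] [0.52015907 0.12059484 0.07835961] (np.float64(83.25418078549717), array([ 0.00294847, -0.0024252 , -0.99999271])) [ 2.02752722 -3.74702409  6.19740973] [-0.85948713 -0.56751409  0.11714587]
```

drive_tool(
  series=[
    {"offset":[0,0,0],"rot":[0,0,0.05],"grip":0},
    {"offset":[0,0,0],"rot":[0,0,0.1],"grip":0},
    {"offset":[0,0,0],"rot":[0,0,0.1],"grip":0},
    {"offset":[0,0,0],"rot":[0,0,0.1],"grip":0},
  ],
)

```text
t: 16.7
position: [0.5201, 0.1205, 0.0783]
tool_rot: [0.108, 0.994, -0.001, 0.002]
force: [2.5, -4.4, 5.8]
gripper_width: 0.0108
grip_force: 92.5
```

```bash
python3 - <<'E'
from h import *
F=[];T=[]
for _ in range(4):
    s=robot.state(); F.append(s['force']);T.append(s['wrist_torque']); robot.get_image('side')
print(s['t'],s['joints'].round(2),s['position'],yawy(),np.mean(F,0),np.mean(T,0))
E
```

```text
16.85 [ 0.54  0.78 -1.1   1.95  0.85  0.98  0.37] [0.52011315 0.12041915 0.07829641] (np.float64(77.6396152915132), array([ 0.00327254, -0.00309921, -0.99998984])) [ 2.32101336 -4.67583848  5.6115008 ] [-1.06921907 -0.67365559  0.85658521]
```

Torque jumped to 0.86 N m, so the turn stop is reached. I'll press slightly more to confirm depth, then hand in.

drive_tool(
  series=[
    {"offset":[0,0,0.1],"rot":[0,0,0],"grip":0},
    {"offset":[0,0,0.1],"rot":[0,0,0],"grip":0},
    {"offset":[0,0,0.1],"rot":[0,0,0],"grip":0},
    {"offset":[0,0,0.1],"rot":[0,0,0],"grip":0},
  ],
)

```text
t: 17.3
position: [0.5202, 0.1205, 0.0778]
tool_rot: [0.108, 0.994, -0.002, 0.002]
force: [1.5, -6.9, 11.3]
gripper_width: 0.0109
grip_force: 93.7
```

```bash
python3 - <<'E'
from h import *
F=[];T=[]
for _ in range(4):
    s=robot.state(); F.append(s['force']);T.append(s['wrist_torque']); robot.get_image('side')
print(s['t'],s['position'],yawy(),np.mean(F,0),np.mean(T,0),s['grip_force'],abs(s['joint_vel']).max())
E
```

```text
17.45 [0.52023408 0.12047385 0.07782535] (np.float64(77.64752914776851), array([ 0.00363673, -0.003513  , -0.99998722])) [ 1.40985767 -6.22545363 11.51031956] [-1.25998385 -0.3267093   0.87772393] 93.65601539611816 0.001574505667632938
```

It is at the bottom stop (same TCP z, 0.078, at 11 N), turned home and still.

```bash
python3 -c "
from cell import robot
print(robot.finish_job())"
```

```text
the job is handed in; nothing more can be done
None
```

I handed the job in at about 17.5 s with the lugged plug still gripped (94 N), pressed to the bottom stop and turned clockwise to its stop; the hand-in returned no verdict, and I didn't re-check the plain plug and bystanders by camera.

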